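Prop the record board on the counter screen and block its foot

ROBOT

A 7-joint arm with a two-finger parallel gripper is mounted at the origin on the work surface. World frame = base frame: x ahead of the robot, y to its left, z up, the work surface at z = 0. Lengths are in m, angles in rad, forces in N, time in s.
With the tool pointing down it reaches from about 0.425 to 0.875 m from the base axis. Payload 8.4 kg.
Tool frame: the origin (TCP) lies at the very end of the fingers, on their centre line; the grasp point (between the pads) lies 19 mm behind it; z points along the fingers, x is the direction in which the jaws open and shut, and the axes are right-handed (so a half turn about z gives the same grasp; the last joint's range is limited). The gripper opens to 85 mm and grips with 20 to 120 N. Pads are 22 mm wide; open, the fingers measure 114 mm over their backs; the gripper's body (76 mm by 85 mm) begins 54 mm behind the grasp point. The pads swing forward as they close: fully open they stand 13 mm farther back than shut.
Start: joints at [1.199, 0.333, 0.04, 1.465, -0.013, 1.343, -0.059], TCP at [0.175, -0.626, 0.231] pointing down, gripper open.
Joint ranges: [-2.58, 2.58], [-0.38, 2.09], [-1.3, 1.39], [0.25, 2.4], [-1.5, 4.64], [0.08, 2.09], [-2.65, 2.65]. Speed limits (rad/s): [2.22, 2.22, 2.79, 2.79, 3.14, 3.14, 3.14].

INTERFACE

Orientations are given as a unit quaternion [x, y, z, w].
In Python, from rig import arm gives the robot as it stands.
- The arm moves only by the shell command python3 -m crank 'ROWS' [OPENING] [FORCE]. ROWS is JSON, one flat list of numbers, 4 for each row, row after row: the shift along the world's x, y, z in mm, then the turn about the world's z in rad. A call has 1 to 8 rows; each row is the pose to reach, as a shift and turn from the pose measured when the call began; what a row does not reach only later rows make up. A row lasts 1/8 s, in which the tool goes at most 62.5 mm and 10.7 degrees, less where a joint would pass 70% of its speed; a pose out of reach is approached as far as the arm can. A call with a gripper value outside its range is refused whole. OPENING is the finger opening in mm, from 0 to 85.4, set as the call begins (- or left out, the last holds). The fingers move at their own pace and stop on an object; FORCE is the grip in N (left out, the last holds). Time passes only in rows, so rows that repeat a pose let the fingers close. It gives the time, the measured TCP pose, the force and the opening at its end, in the units of the state.
- arm.sense(): the state, without advancing time (a new reading comes with each control period).
- arm.grab_frame(name): name is "side" or "top" or "wrist"; returns a dict with "color" (384x512x3 uint8, red, green, blue), "range_z" (384x512 float32, m along the optical axis (not along the pixel's ray), 0 where there is no reading), "fx", "fy", "cx", "cy" (pixels), "T" (4x4, takes a point from camera to world coordinates); the wrist camera has in their place "hand_eye" (4x4, takes a point from camera to tool coordinates, whose origin is the TCP and whose axes are the tool frame's). Camera axes: x right, y down, z forward; pixel columns grow to the right and rows downward; lengths in m; the calibration is good to about 2 mm. The wrist camera is an equidistant fisheye: a pixel r from the principal point sees the ray r / f radians off the axis. A picture is of the moment at which its call begins: read the wrist's pose just before it.
- arm.close_job(): hands the job in, once; it reports no verdict.
The state is a dict: "time": time; "q": joint angles; "qd": joint speeds; "effort": joint torques, N m; "eef_pos": TCP position; "eef_rot": TCP orientation; "contact_force": force on the tool from outside, world axes, zero at the start; "torque": the same for the moment, N m; "grip_width": finger opening in m.
Only numpy, scipy, OpenCV 4.12 (cv2) and the standard library are available. Lean on these libraries where they do the work, as an engineer would, in place of code of your own. Each camera call takes 0.05 s, during which the arm holds its last target.

TASK

The record board is lying face down across the slide box. Tip it up on its foot and over so that it leans against the panel of the counter screen, its foot on the table against the screen's base plate. Then slide the slide box up square against the board's foot so that it cannot slip out, and leave the other things where they are.

Things in the scene. Friction and masses are not known exactly. Their poses are not given: they have to be found in the camera images.
- screen: Fixed grey counter screen: steel base plate 180 (x) by 320 (y) by 12 mm thick on the table, carrying an upright panel 300 mm wide, 15 mm thick, top 256 mm above the table. Origin: centre of the plate's underside; z up. Its front, where the board goes, faces its -x: plate's front edge at x = -90 mm, panel's front face at x = -35 mm.
- board: Loose stiff board 200 (x) by 150 (y) by 8 mm (z), 0.2 to 0.45 kg: white ruled face with aluminium rim, cork back. Origin: centre of the ruled face; z points from it through the board to the cork back; x from the foot edge to the top edge. Starts face down, sloping up away from the screen. Once leaning, x points up, about 17 degrees off vertical, and the ruled face looks away from the panel.
- board_top (a point): Middle of the board's top edge, on the ruled face (board x = +100 mm). At the start it is the raised edge, about 70 mm above the table, just beyond the slide box's side that is farther from the screen, with about 20 mm of free space under it above the box.
- board_foot (a point): Middle of the board's foot edge, on the ruled face (board x = -100 mm). At the start it stands on the table, 10 to 27 mm in front of the screen's base plate.
- slidebox: Loose closed grey plastic box of glass slides, 60 (x) by 200 (y) by 45 mm high, 0.5 to 0.95 kg. Origin: centre of its underside; z up. Starts under the board (which rests on its upper edge nearer the screen), its x pointing away from the screen, up to 0.1 rad askew. Slides on the table when pushed.
- jar: Bystander: upright closed jar, 64 mm across, 85 mm high. Origin: centre of its underside.
- tape: Bystander: roll of tape lying flat, 100 mm across, 30 mm high. Origin: centre of its underside.
- cup: Bystander: upright white cup, 72 mm across, 80 mm high. Origin: centre of its underside.
Things that resemble listed ones, but are neither listed nor needed, are in the scene too. Several things look just like the slidebox: the one meant starts farthest from the robot's base.

How it is judged:
On the way, in this order (a step that is already met when the one before it is completed fails the run):
1. the board leans back against the screen's panel, its foot on the table (angle between board's own x axis and vertical below 0.45 rad and x of board_top in the frame of screen above -0.07 m and height (world z) of board_foot below 0.012 m), for 0.3 s.
2. the slide box stands against the board's foot (x of slidebox in the frame of screen above -0.14 m), for 0.2 s.
At the end, for the whole second after the job is handed in: Board leans on the panel 0.2-0.40 rad from vertical, foot on the table within about 8 mm of the base plate, within 80 mm of the screen's middle. Slide box flat, within about 8 mm of the foot, within 70 mm of the screen's middle. Both square to the screen within 0.1 rad and at rest (angle between board's own x axis and vertical between 0.2 and 0.4 rad and x of board_top in the frame of screen above -0.058 m and y of board_top in the frame of screen between -0.08 and 0.08 m and height (world z) of board_foot below 0.012 m and x of board_foot in the frame of screen between -0.112 and -0.09 m and angle between the y axis of each of board, slidebox and the y axis of screen, either way round below 0.1 rad and x of slidebox in the frame of screen between -0.14 and -0.115 m and angle between slidebox's own z axis and vertical below 0.1 rad and height (world z) of slidebox below 0.006 m and y of slidebox in the frame of screen between -0.07 and 0.07 m and linear speed of each of board, slidebox below 0.02 m/s); the robot touches nothing.
It fails at once if the jar, the cup or the tape is shifted by more than 30 mm or tipped over (distance of any of jar, cup, tape from where it was at the start of the episode above 0.03 m or angle between any of jar, cup, tape's own z axis and vertical above 0.5 rad).
It also fails if it takes over 54 s, if anything falls off the work surface, if the arm or the gripper's body presses on something with over 40 N, if the wrist force passes 120 N, or if a joint passes its speed limit or range.

## Working session

There is one attempt and no reset: what is moved stays moved. The work goes in short steps, Python scripts to look and compute and a shell command to move; the robot and the scene stay as the last step left them, time stands still between calls to the robot, and variables do not carry over. Pictures are saved under pics/ and viewed, and the job is handed in when it is done.

```bash
ls; mkdir -p pics; python3 - <<'E'
from rig import arm
import cv2
s=arm.sense();print(s)
for n in("side","top","wrist"):
    f=arm.grab_frame(n)
    cv2.imwrite(f"pics/{n}0.png",cv2.cvtColor(f["color"],cv2.COLOR_RGB2BGR))
    print(n,f["fx"],f["fy"],f["cx"],f["cy"],f.get("T",f.get("hand_eye")))
E
```

```text
pics
{'time': 0.0, 'q': array([ 1.19879752,  0.33395261,  0.03988084,  1.46626637, -0.01341059,
        1.34334957, -0.05851316]), 'qd': array([ 0.00051211, -0.00065937,  0.00024691,  0.00148367, -0.00100445,
        0.00148745,  0.0014725 ]), 'effort': array([-7.75474364e-04, -6.58566928e+01,  1.36503294e+00, -4.05560553e+01,
        1.68582617e-02,  1.26668237e-02, -4.45311730e-05]), 'eef_pos': array([ 0.17497142, -0.62551606,  0.23039683]), 'eef_rot': array([ 7.96677147e-01, -6.04404494e-01, -7.12616048e-04, -4.72212174e-04]), 'contact_force': array([-0.15177798, -0.20862718, -0.013884  ]), 'torque': array([ 0.03671328,  0.01292607, -0.03848852]), 'grip_width': 0.08568225196721582}
side 367.52746552130844 367.52746552130844 255.09286602108426 190.71212432015878 [[ 0.97630801 -0.17598963  0.12589809  0.39853572]
 [-0.21603015 -0.7594127   0.61369645 -0.56346629]
 [-0.0123956  -0.62635454 -0.77943976  0.86076762]
 [ 0.          0.          0.          1.        ]]
top 416.407432009113 416.407432009113 258.640738442655 183.12983271405835 [[-0.0129024  -0.99557876  0.09304012  0.41206898]
 [-0.99991332  0.01309046  0.00141125  0.06061689]
 [-0.00262295 -0.09301385 -0.99566136  1.01250878]
 [ 0.          0.          0.          1.        ]]
wrist 297.3186396354542 297.3186396354542 261.36606399786444 188.504927192347 [[ 9.99999550e-01 -3.14598382e-04 -8.95168743e-04  5.29478117e-04]
 [ 5.54094221e-04  9.59477850e-01  2.81783512e-01 -7.08747942e-02]
 [ 7.70245944e-04 -2.81783882e-01  9.59477593e-01 -1.42885866e-01]
 [ 0.00000000e+00  0.00000000e+00  0.00000000e+00  1.00000000e+00]]
```

View pics/side0.png

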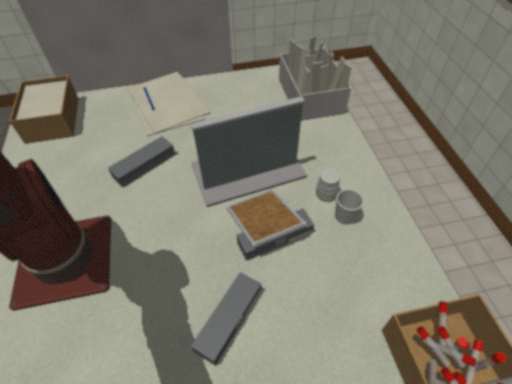

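View pics/top0.png

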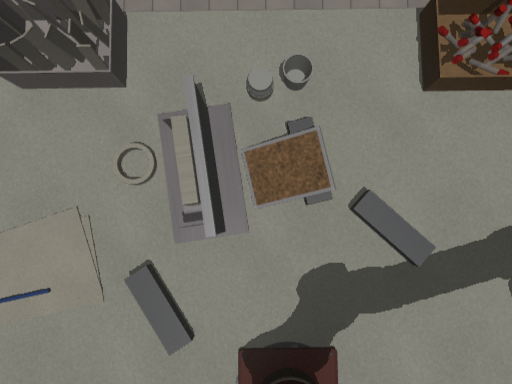

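The candidates for the slide box are the grey boxes in the top view at (308,160), lying under the board, at (392,227) and at (158,308). The box under the board at (308,160) is farthest from the base, which is at about (288,384), so it is the one. The board's cork back is at (288,168) and the screen at (205,165). The jar is at (260,82), the cup at (297,70) and the tape at (136,163).

```bash
cat > h.py <<'E'
import numpy as np,cv2
from rig import arm
def pts(f):
    z=f["range_z"].astype(float);h,w=z.shape
    u,v=np.meshgrid(np.arange(w),np.arange(h))
    P=np.stack([(u-f["cx"])/f["fx"]*z,(v-f["cy"])/f["fy"]*z,z],-1)
    W=P@f["T"][:3,:3].T+f["T"][:3,3]
    W[z==0]=np.nan
    return W
def shot(name,fn,crop=None,sc=3):
    f=arm.grab_frame(name);c=cv2.cvtColor(f["color"],cv2.COLOR_RGB2BGR)
    if crop: x0,y0,x1,y1=crop;c=c[y0:y1,x0:x1];c=cv2.resize(c,None,fx=sc,fy=sc,interpolation=cv2.INTER_CUBIC)
    cv2.imwrite("pics/"+fn,c);return f
E
python3 - <<'E'
from h import *
f=shot("top","c1.png",(150,50,350,250));W=pts(f)
np.set_printoptions(precision=4,suppress=True)
hsv=cv2.cvtColor(f["color"],cv2.COLOR_RGB2HSV)
z=W[...,2]
def rect(m,lab,k=1):
    m=m.astype(np.uint8);n,L,S,C=cv2.connectedComponentsWithStats(m)
    for i in range(1,n):
        if S[i,4]<80: continue
        P=W[L==i];r=cv2.minAreaRect((P[:,:2]*1000).astype(np.float32))
        print(lab,C[i].round(),S[i,4],"rect",r,"z",np.percentile(P[:,2],[5,50,95]).round(4))
zf=np.nan_to_num(z)
rect((zf>0.008)&(zf<0.018),"plate");rect((zf>0.035)&(zf<0.055),"box");rect(zf>0.2,"panel")
cork=(hsv[...,0]>5)&(hsv[...,0]<22)&(hsv[...,1]>100);cork[:, :220]=0;cork[:,350:]=0;cork[:100]=0;cork[220:]=0
rect(cork,"cork")
P=W[cork&(zf>0)];A=np.c_[P[:,:2],np.ones(len(P))];c=np.linalg.lstsq(A,P[:,2],rcond=None)[0];print("plane",c,np.degrees(np.arctan(np.hypot(*c[:2]))))
# board blob: within 4mm of plane
d=abs(zf-(W[...,0]*c[0]+W[...,1]*c[1]+c[2]))<0.004
d[:, :235]=0;d[:,340:]=0;d[:120]=0;d[215:]=0
m=d.astype(np.uint8);n,L,S,C=cv2.connectedComponentsWithStats(m);i=1+S[1:,4].argmax()
cnt=cv2.findContours((L==i).astype(np.uint8),0,1)[0][0]
q=cv2.boxPoints(cv2.minAreaRect(cnt));print("board px",q)
rect(L==i,"board")
for y in range(100,215,8):
    print(y,(zf[y,225:350:6]*1000).astype(int))
E
```

```text
plate [466.  13.] 109 rect ((928.0953979492188, -460.10345458984375), (138.6105499267578, 5.6915154457092285), 89.7590103149414) z [0.0088 0.013  0.0174]
plate [207. 178.] 4926 rect ((533.8706665039062, 198.8986358642578), (320.5325927734375, 180.374755859375), 7.987554550170898) z [0.0088 0.0114 0.0144]
plate [254. 178.] 641 rect ((519.8018798828125, 72.29653930664062), (150.39129638671875, 37.036983489990234), 12.355632781982422) z [0.0087 0.0134 0.0175]
plate [ 24. 295.] 230 rect ((247.35061645507812, 618.4481811523438), (19.324867248535156, 119.73847198486328), 10.462538719177246) z [0.0086 0.0143 0.017 ]
plate [287. 364.] 2691 rect ((79.31037902832031, 0.48474884033203125), (230.269287109375, 78.77073669433594), 89.30517578125) z [0.0085 0.0107 0.0138]
box [469.   6.] 269 rect ((927.7819213867188, -454.6430358886719), (158.6148681640625, 5.6004638671875), 89.8929443359375) z [0.0359 0.0449 0.054 ]
box [446.  63.] 490 rect ((781.06689453125, -397.24737548828125), (280.7020568847656, 142.87876892089844), 44.790584564208984) z [0.0362 0.0451 0.054 ]
box [86. 67.] 512 rect ((780.947
[... 2105 characters left out ...]
  1  3  0]
140 [12  8 -1 -1 -3  0 -2  2 37 41 47 53  0 63 68 73 74 -2 -3 -1  0]
148 [13 11 -1 -1 15 18 25 32 37 41 44 52 57 61 64 70 73 -1 -1  0 -1]
156 [13 14  9  7 14 22 26 30 35 39 42 49 54 57 62 68 71 -2  2  0  2]
164 [12 14 13 -1 11 17 24 27 32 34 43 49 51 58 64 64 71 74 -1  1 -2]
172 [ 8 12  9 -2  8 13 16 26 27 36 40 45 53 53 64 66 68 75 -1 -1  0]
180 [11 15 10  2 10 14 18 23 33 33 38 47 48 53 57 64 68 75 69  3  3]
188 [11 15  8 -3  6 11 18 21 27 34 37 41 44 50 60 64 66 71 75 -1  0]
196 [13  9  9 13 -1 10 15 20 26 32 36 38 44 49 43 43 45 47  1 -1  0]
204 [10 10  9 13  1  9 15 18 23 -2  0 -2  0  0 45  0 -1 -2  1  0 -3]
212 [11 10 12 10 -2  1  0  1  0  0  0 -1  0  0  0  0 -1 -3  0 -2  0]
```

View pics/c1.png

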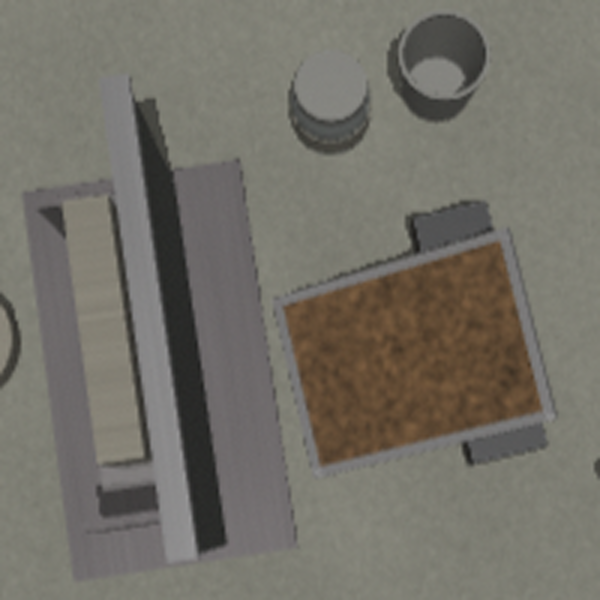

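The crop confirms it: the box under the board shows only its two ends, at (300,124) and (318,199) in the full picture. The board's foot edge faces the plate. Next I put everything into the screen frame.

```bash
cat >> h.py <<'E'
SC=np.array([0.5339,0.1989]);SA=np.radians(98.0)
SX=np.array([np.cos(SA),np.sin(SA)]);SY=np.array([-SX[1],SX[0]])
def toS(p): d=np.asarray(p)[...,:2]-SC;return np.stack([d@SX,d@SY],-1)*1000
def toW(x,y): return (SC*1000+SX*x+SY*y)
E
python3 - <<'E'
from h import *
f=arm.grab_frame("top");W=pts(f);np.set_printoptions(precision=1,suppress=True)
def ray(u,v,z):
    d=f["T"][:3,:3]@np.array([(u-f["cx"])/f["fx"],(v-f["cy"])/f["fy"],1]);o=f["T"][:3,3];return o+d*(z-o[2])/d[2]
print("box corners",[toS(ray(u,v,.045)) for u,v in[(312.7,118.3),(286,121.7),(306.7,205),(332.3,199)]])
# board corners from crop, cork side heights
for u,v,z in[(276/3+150,300/3+50,.008),(320/3+150,474/3+50,.008),(552/3+150,415/3+50,.077),(508/3+150,230/3+50,.077)]:
    print("board",toS(ray(u,v,z)),ray(u,v,z)*1000)
S=toS(W);z=W[...,2]*1000
m=(z>38)&(z<50)&(S[...,0]>-330)&(S[...,0]<-190)&((S[...,1]>85)|(S[...,1]<-70))&(abs(S[...,1])<160)
for i in(0,1):
    mm=m&((S[...,1]>0) if i else (S[...,1]<0));p=S[mm];print(mm.sum(),p.min(0),p.max(0))
s=arm.sense();print("tcp S",toS(s["eef_pos"]))
for y in(-30,0,30,):
  for x in (-310,): print(x,y,toW(x,y))
E
```

```text
box corners [array([-281.1,  -82.7]), array([-217.4,  -84.2]), array([-233.7,  117.5]), array([-294.8,  112.8])]
board [-103.8  -39.7] [587.7 101.6   8. ]
board [-117.8  105.5] [445.8  67.6   8. ]
board [-296.8   90.6] [ 485.5 -107.7   77. ]
board [-287.6  -53.8] [627.2 -78.4  77. ]
159 [-280.4  -86.7] [-219.8  -70.1]
298 [-293.5   85. ] [-191.5  116.1]
tcp S [-766.7  470.1]
-310 -30 [ 606.8 -103.9]
-310 0 [ 577.  -108.1]
-310 30 [ 547.3 -112.3]
```

```bash
python3 -m crank '[30,35,0,0.1,70,85,0,0.25,115,140,0,0.42,160,195,0,0.6,205,255,0,0.78,250,315,0,0.96,290,370,0,1.14,315,400,0,1.3]' 85
```

```text
time: 1.25
eef_pos: [0.4752, -0.2443, 0.2312]
eef_rot: [1.0, 0.004, -0.0, 0.0]
contact_force: [1.1, -0.6, -0.1]
grip_width: 0.0851
```

```bash
python3 -m crank '[30,40,-30,0.07,60,80,-70,0.13,80,100,-110,0.13,80,100,-150,0.13,80,100,-155,0.13]' 85; python3 - <<'E'
from h import *
shot("wrist","w1.png");shot("side","s1.png",(180,130,380,280),3)
s=arm.sense();q=s["eef_rot"];print(toS(s["eef_pos"]),2*np.degrees(np.arctan2(q[1],q[0])))
f=arm.grab_frame("top");W=pts(f);shot("top","t1.png",(200,60,400,260),3)
E
```

```text
time: 1.88
eef_pos: [0.5531, -0.1438, 0.0734]
eef_rot: [0.998, 0.069, -0.003, -0.001]
contact_force: [0.4, -0.1, 0.8]
grip_width: 0.0851
[-343.24638605   26.96303999] 7.828368965090788
```

View pics/w1.png

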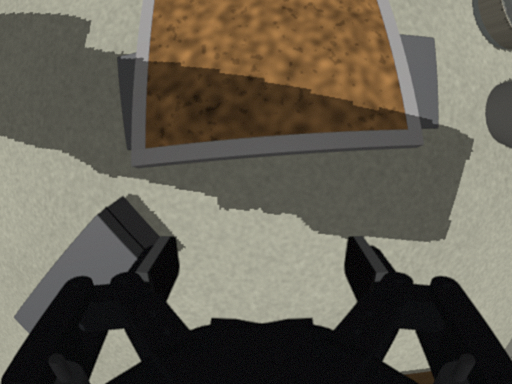

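View pics/s1.png

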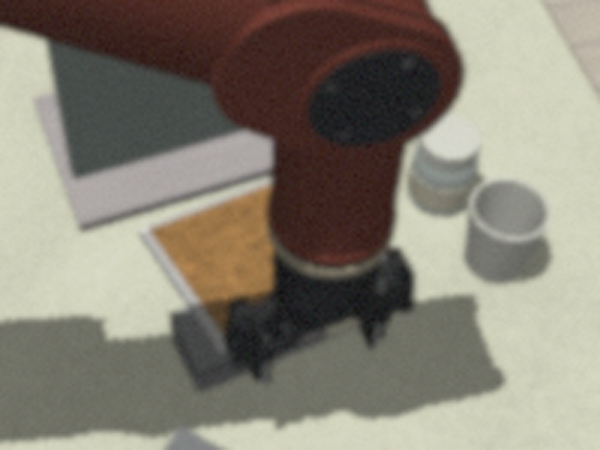

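View pics/t1.png

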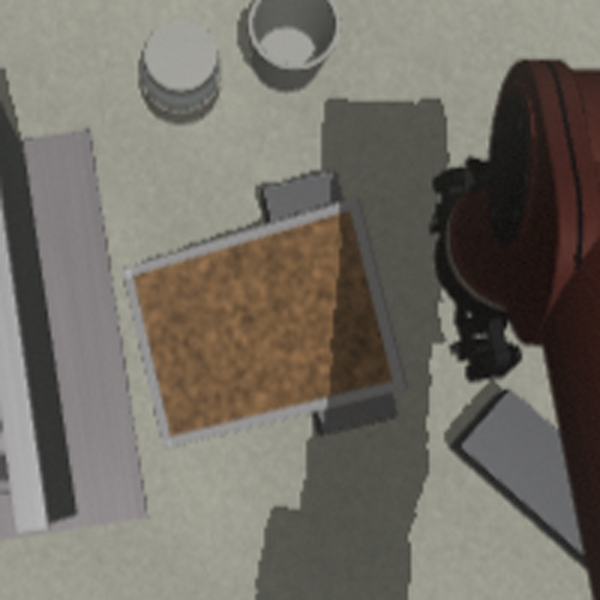

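```bash
python3 -m crank '[3,0,-15,0.003,7,1,-33,0.003,6,12,-33,0.003,4,22,-33,0.003,2,32,-33,0.003,2,38,-33,0.003]' 85; python3 - <<'E'
from h import *
shot("wrist","w2.png")
s=arm.sense();q=s["eef_rot"];print(toS(s["eef_pos"]),2*np.degrees(np.arctan2(q[1],q[0])))
E
```

```text
time: 2.82
eef_pos: [0.558, -0.1062, 0.0454]
eef_rot: [0.998, 0.07, 0.001, 0.001]
contact_force: [0.3, -1.4, -0.8]
grip_width: 0.0851
[-304.91609917   18.34472309] 8.05884048393746
```

View pics/w2.png

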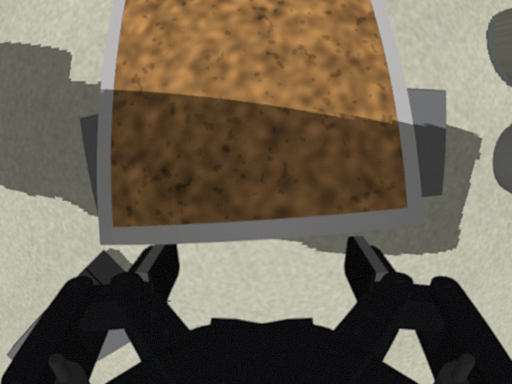

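The wrist view shows the board's rim just ahead of both finger pads, at about (160,243) and (360,237), so I push on toward the plate.

```bash
python3 -m crank '[-1,6,0,0,-2,12,0,0,-3,18,0,0,-3,18,0,0]' 85; python3 - <<'E'
from h import *
shot("wrist","w3.png");f=shot("top","t3.png",(200,80,400,230),4)
s=arm.sense();q=s["eef_rot"];print(toS(s["eef_pos"]),2*np.degrees(np.arctan2(q[1],q[0])))
E
```

```text
time: 3.38
eef_pos: [0.5522, -0.0963, 0.0451]
eef_rot: [0.998, 0.068, -0.002, 0.006]
contact_force: [-10.0, -26.7, 5.9]
grip_width: 0.085
[-294.90427316   22.88537619] 7.791870718309213
```

View pics/w3.png

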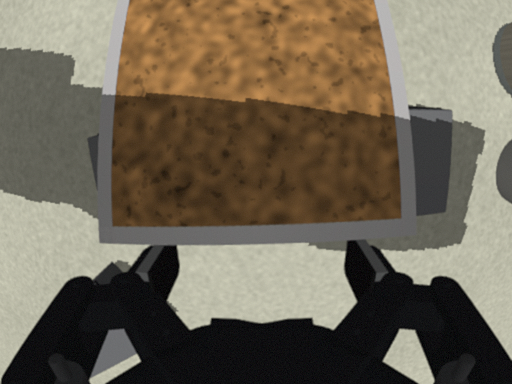

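View pics/t3.png

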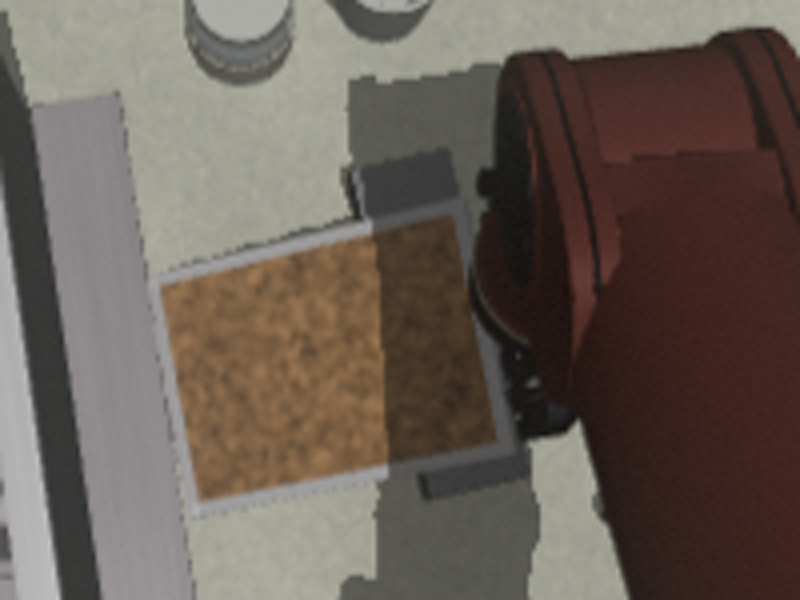

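```bash
python3 -m crank '[-1,6,8,0,-1,11,16,0,-2,15,24,0,-3,19,32,0,-3,19,32,0]' 85; python3 - <<'E'
from h import *
shot("wrist","w4.png");f=shot("top","t4.png",(200,80,400,230),4)
s=arm.sense();q=s["eef_rot"];print(toS(s["eef_pos"]),2*np.degrees(np.arctan2(q[1],q[0])))
E
```

```text
time: 4.1
eef_pos: [0.5481, -0.0824, 0.078]
eef_rot: [0.998, 0.067, -0.003, 0.009]
contact_force: [-6.5, -17.1, 6.7]
grip_width: 0.0849
[-280.67096017   25.40479768] 7.615087679577482
```

View pics/w4.png

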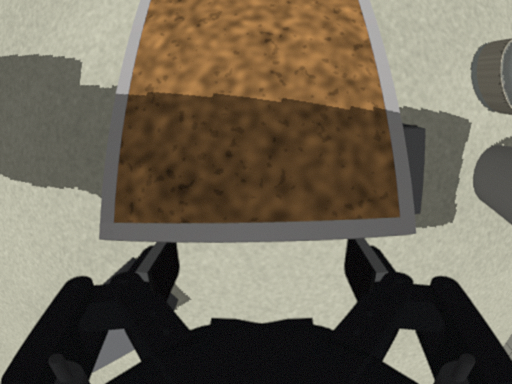

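View pics/t4.png

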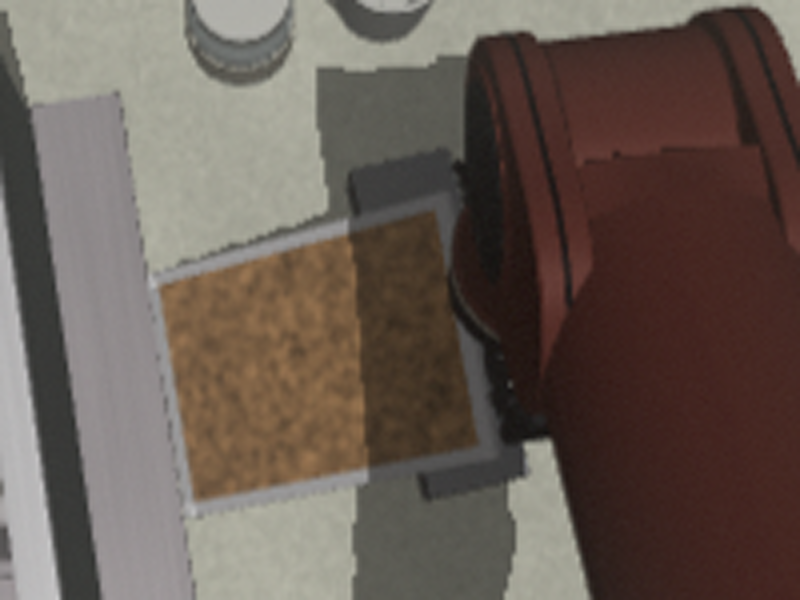

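```bash
python3 -m crank '[-1,7,8,0,-1,12,15,0,-2,18,22,0,-3,23,29,0,-4,29,35,0,-4,35,41,0,-5,41,47,0,-6,48,53,0]' 85; python3 - <<'E'
from h import *
shot("wrist","w5.png");f=shot("top","t5.png",(200,80,400,230),4)
s=arm.sense();q=s["eef_rot"];print(toS(s["eef_pos"]),2*np.degrees(np.arctan2(q[1],q[0])))
E
```

```text
time: 5.2
eef_pos: [0.5419, -0.0359, 0.1313]
eef_rot: [0.998, 0.066, -0.003, 0.01]
contact_force: [-0.9, -5.1, 4.1]
grip_width: 0.0849
[-232.20481603   24.20584277] 7.634755546557541
```

View pics/w5.png

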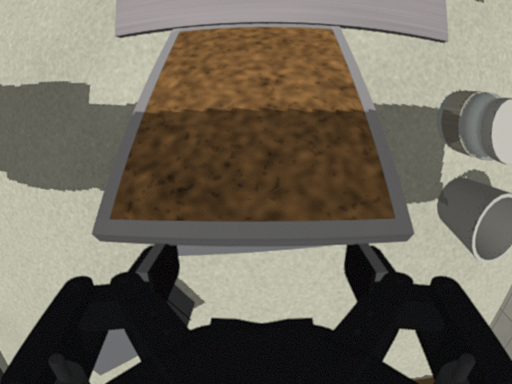

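View pics/t5.png

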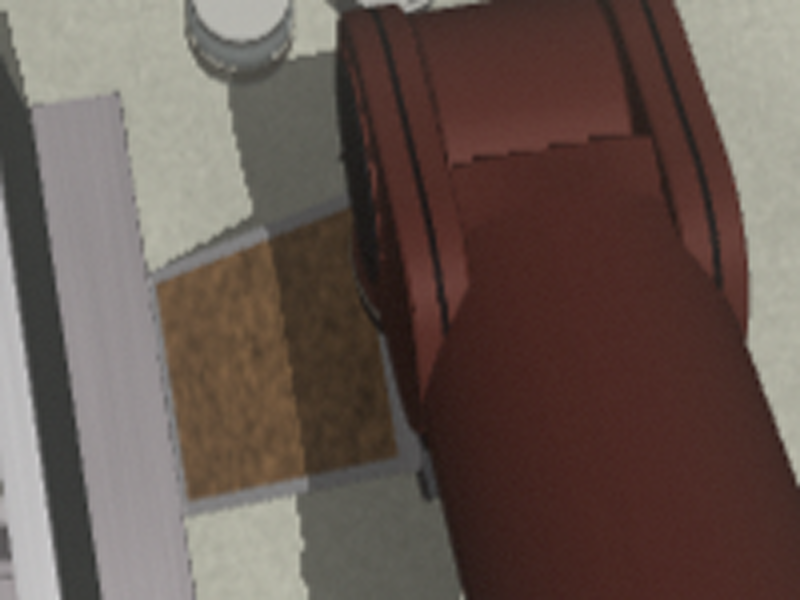

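```bash
python3 -m crank '[-1,9,5,0,-2,18,10,0,-3,25,15,0,-4,33,19,0,-5,41,23,0,-6,49,27,0,-7,57,30,0,-8,65,33,0]' 85; python3 - <<'E'
from h import *
shot("wrist","w6.png");f=shot("side","s6.png",(160,80,360,230),4)
s=arm.sense();q=s["eef_rot"];print(toS(s["eef_pos"]),2*np.degrees(np.arctan2(q[1],q[0])))
E
```

```text
time: 6.3
eef_pos: [0.5341, 0.0312, 0.1647]
eef_rot: [0.998, 0.067, -0.002, 0.009]
contact_force: [0.3, -0.1, 0.1]
grip_width: 0.0848
[-165.45931844   22.87075481] 7.714203785483464
```

View pics/w6.png

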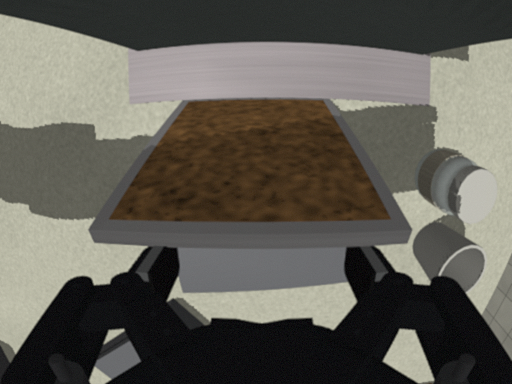

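View pics/s6.png

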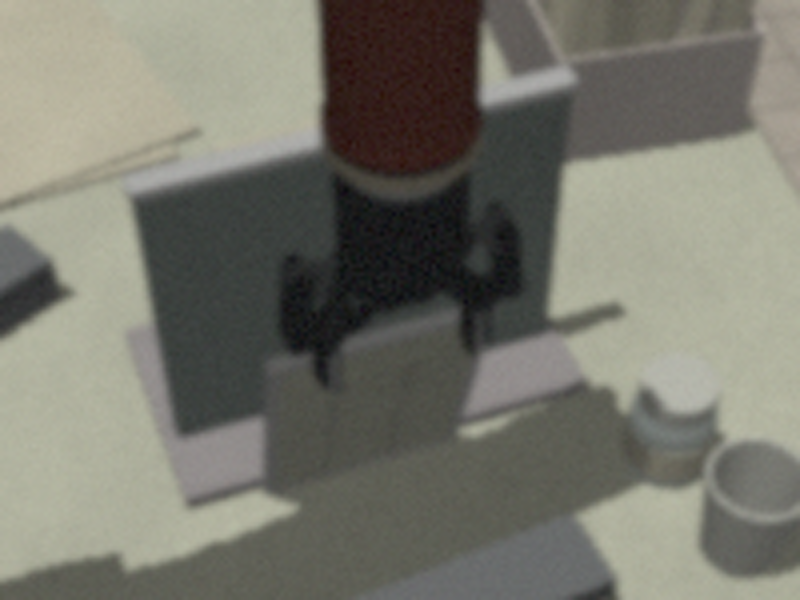

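```bash
python3 -m crank '[-1,9,3,0,-2,18,5,0,-4,27,7,0,-5,36,8,0,-6,45,9,0,-7,53,10,0,-8,60,10,0,-8,60,10,0]' 85; python3 - <<'E'
from h import *
shot("wrist","w7.png")
s=arm.sense();q=s["eef_rot"];print(toS(s["eef_pos"]),2*np.degrees(np.arctan2(q[1],q[0])))
E
```

```text
time: 7.4
eef_pos: [0.5262, 0.0926, 0.175]
eef_rot: [0.998, 0.068, -0.002, 0.009]
contact_force: [-0.1, 0.2, -0.2]
grip_width: 0.0848
[-104.76947718   22.48824315] 7.738598670103185
```

View pics/w7.png

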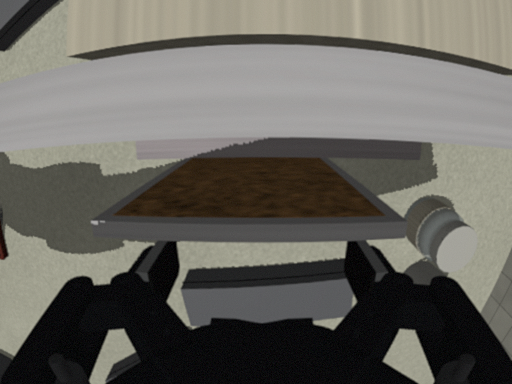

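```bash
python3 -m crank '[-1,4,1,0,-1,8,2,0,-2,12,3,0,-2,15,3,0,-2,18,3,0,-2,18,3,0]' 85; python3 - <<'E'
from h import *
shot("wrist","w8.png");shot("side","s8.png",(160,80,360,230),4)
s=arm.sense();q=s["eef_rot"];print(toS(s["eef_pos"]),2*np.degrees(np.arctan2(q[1],q[0])))
E
```

```text
time: 8.2
eef_pos: [0.5242, 0.1103, 0.1779]
eef_rot: [0.998, 0.068, -0.002, 0.009]
contact_force: [0.8, -0.6, -0.5]
grip_width: 0.0852
[-86.72827379  21.93126955] 7.736805620639308
```

View pics/w8.png

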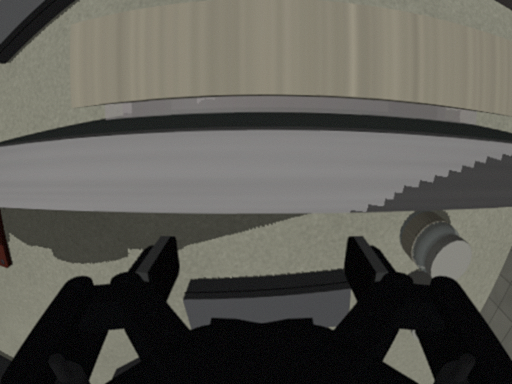

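View pics/s8.png

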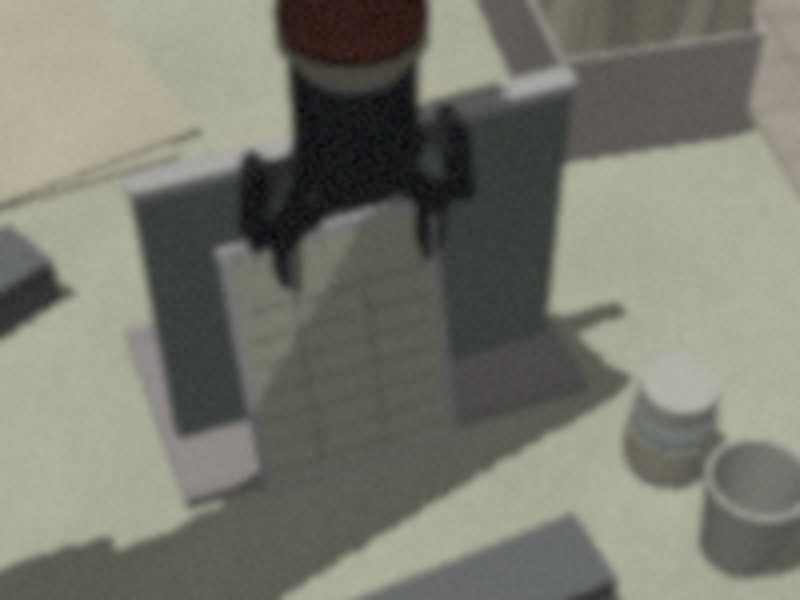

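The board has fallen back against the panel, its ruled face visible in the side view at (350,350). I back off and look.

```bash
python3 -m crank '[2,-15,0,0,5,-40,0,0,12,-85,0,0,18,-130,0,0,24,-175,0,0,31,-220,0,0,36,-260,0,0,38,-275,0,0]' 85; python3 - <<'E'
from h import *
np.set_printoptions(precision=1,suppress=True)
f=shot("top","t9.png",(150,50,350,200),4);shot("side","s9.png",(160,80,360,230),4);shot("wrist","w9.png")
s=arm.sense();q=s["eef_rot"];print(s["eef_pos"],toS(s["eef_pos"]),2*np.degrees(np.arctan2(q[1],q[0])))
W=pts(f);S=toS(W);z=W[...,2]*1000
m=(z>38)&(z<50)&(S[...,0]>-330)&(S[...,0]<-150)&(abs(S[...,1])<160)
print(m.sum(),cv2.minAreaRect(S[m].astype(np.float32)))
E
```

```text
time: 9.3
eef_pos: [0.5615, -0.1694, 0.1775]
eef_rot: [0.998, 0.065, -0.003, 0.009]
contact_force: [0.5, 1.0, 0.8]
grip_width: 0.085
[ 0.6 -0.2  0.2] [-364.6   22.9] 7.675847429348526
2193 ((-243.04910278320312, -30.149185180664062), (99.95099639892578, 299.1760559082031), 16.830524444580078)
```

View pics/t9.png

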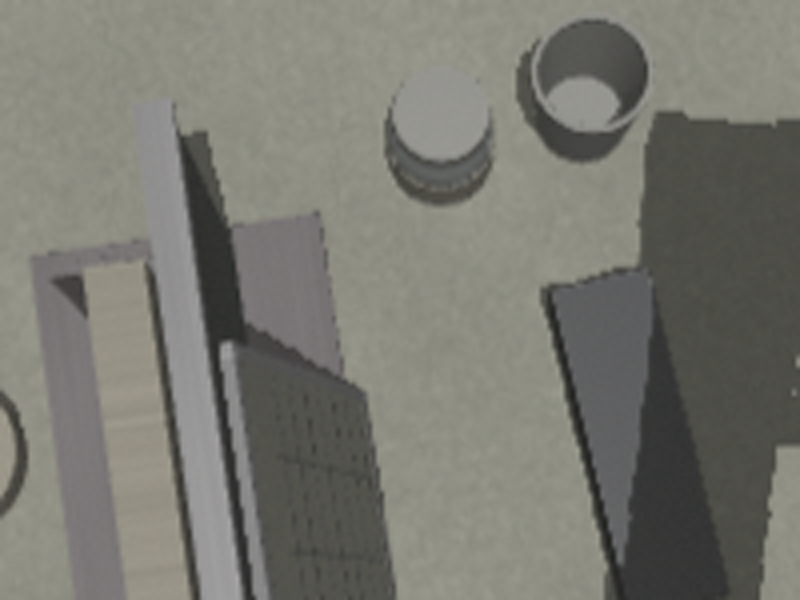

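View pics/s9.png

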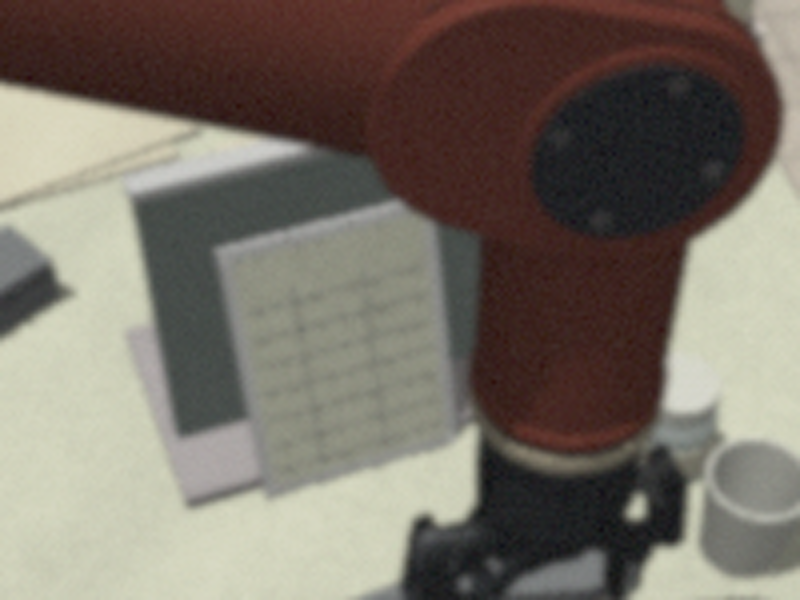

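View pics/w9.png

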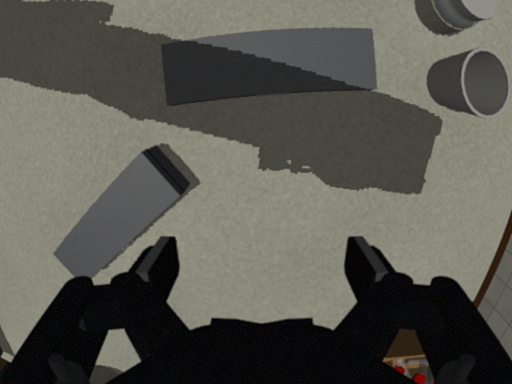

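```bash
python3 - <<'E'
from h import *
np.set_printoptions(precision=1,suppress=True)
# spare box from first measurement (world mm)
c=cv2.boxPoints(((394.7,-249.6),(200.9,61.6),47.37));print(toS(c/1000))
f=arm.grab_frame("top");W=pts(f);S=toS(W);z=W[...,2]*1000
m=(z>38)&(z<50)&(S[...,0]>-300)&(S[...,0]<-190)&(abs(S[...,1])<130)
n,L,St,C=cv2.connectedComponentsWithStats(m.astype(np.uint8));i=1+St[1:,4].argmax();p=S[L==i]
print(St[i],cv2.minAreaRect(p.astype(np.float32)),p.min(0),p.max(0))
for y in range(-80,120,20):
    k=abs(p[:,1]-y)<6
    if k.any(): print(y,np.percentile(p[k,0],[2,98]))
# board: ruled face points
m=(z>20)&(z<200)&(S[...,0]>-120)&(S[...,0]<-45)&(abs(S[...,1])<130)
P=np.c_[S[m],z[m]];A=np.c_[P[:,1:],np.ones(len(P))];k=np.linalg.lstsq(A,P[:,0],rcond=None)[0];print("board x=a*y+b*z+c",k*np.array([1000,1000,1]),len(P),P.min(0),P.max(0))
E
```

```text
[[-464.7  297.5]
 [-512.3  258.4]
 [-384.9  103.1]
 [-337.2  142.1]]
[ 287  117   45   88 2166] ((-257.4664001464844, 14.566627502441406), (61.493892669677734, 199.6880645751953), 4.384033203125) [-293.6  -86.9] [-219.3  116.1]
-80 [-278.5 -220.8]
-60 [-280.3 -221.5]
-40 [-281.5 -223.8]
-20 [-282.8 -224.8]
0 [-284.7 -226.5]
20 [-286.2 -228.4]
40 [-287.9 -230. ]
60 [-289.  -231.5]
80 [-290.9 -232.6]
100 [-292.5 -234.6]
board x=a*y+b*z+c [   2.4  305.9 -101.9] 1885 [-96.4 -46.6  20.1] [-45.  103.7 189.7]
```

```bash
python3 -m crank '[2,20,0,0,3,45,-30,0.006,3,49,-80,0.006,3,49,-120,0.006,3,49,-150,0.006,3,49,-165,0.006,3,49,-165,0.006]' 85; python3 - <<'E'
from h import *
shot("wrist","w10.png")
s=arm.sense();q=s["eef_rot"];print(toS(s["eef_pos"]),2*np.degrees(np.arctan2(q[1],q[0])))
E
```

```text
time: 10.38
eef_pos: [0.5649, -0.1134, 0.0125]
eef_rot: [0.997, 0.072, -0.003, 0.008]
contact_force: [-0.2, 0.1, 0.2]
grip_width: 0.085
[-314.14223935   12.06356508] 8.199087139380625
```

View pics/w10.png

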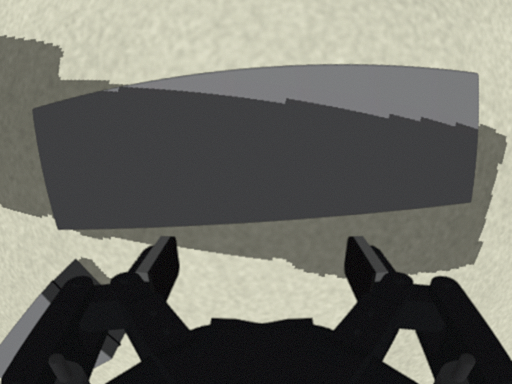

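```bash
python3 -m crank '[-2,15,0,-0.003,-4,30,0,-0.003,-6,44,0,-0.003,-8,58,0,-0.003,-10,72,0,-0.003,-12,86,0,-0.003,-14,99,0,-0.003,-15,110,0,-0.003]' 85; python3 - <<'E'
from h import *
shot("wrist","w11.png")
s=arm.sense();q=s["eef_rot"];print(toS(s["eef_pos"]),2*np.degrees(np.arctan2(q[1],q[0])))
E
```

```text
time: 11.42
eef_pos: [0.5512, -0.0037, 0.0148]
eef_rot: [0.998, 0.07, -0.001, 0.009]
contact_force: [1.2, -6.1, 3.9]
grip_width: 0.0848
[-201.01849572   10.89794521] 8.10798089725008
```

View pics/w11.png

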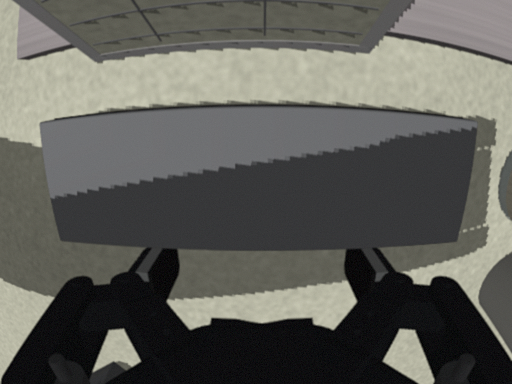

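```bash
cat >> h.py <<'E'
from scipy.spatial.transform import Rotation as R
def wray(px,zs):
    s=arm.sense();f=arm.grab_frame("wrist")
    d=np.asarray(px,float)-[f["cx"],f["cy"]];r=np.linalg.norm(d,axis=1);t=r/f["fx"]
    v=np.c_[d/np.maximum(r,1e-9)[:,None]*np.sin(t)[:,None],np.cos(t)]
    H=f["hand_eye"];Rt=R.from_quat(s["eef_rot"]).as_matrix()
    o=Rt@H[:3,3]+s["eef_pos"];w=v@H[:3,:3].T@Rt.T
    return np.array([o+k*(z-o[2])/k[2] for k,z in zip(w,zs)])
E
python3 - <<'E'
from h import *
np.set_printoptions(precision=1,suppress=True)
print(toS(wray([(62,241),(458,241),(260,250),(260,103),(42,123),(476,126),(100,60),(372,50),(240,48)],[.045]*6+[.002]*3)))
f=arm.grab_frame("top");W=pts(f);S=toS(W);z=W[...,2]*1000
m=(z>36)&(z<52)&(S[...,0]>-230)&(S[...,0]<-105)&(abs(S[...,1])<135)
p=S[m];print(m.sum());
for y in range(-90,121,15):
    k=abs(p[:,1]-y)<7
    if k.any(): print(y,p[k,0].min(),p[k,0].max())
E
```

```text
[[-190.2  112.3]
 [-189.5  -86.7]
 [-189.7   12.2]
 [-129.2   12.2]
 [-131.2  111.7]
 [-132.6  -85. ]
 [-100.2  102.6]
 [ -98.5  -46.9]
 [-100.9   22.7]]
1454
-90 -148.43293587068186 -128.64660922487622
-75 -151.32920360876204 -128.7659264666505
-60 -153.32018580914757 -128.93407541436082
-45 -155.73865217327224 -129.10466362740405
-30 -157.89212002160232 -129.27839220524933
-15 -160.57694302812433 -129.48836504320857
0 -165.07523219155573 -128.7882492986076
15 -169.87551995077095 -128.9015020889275
30 -172.56048837876583 -129.08548057946285
45 -175.5928495832755 -128.6117813259119
60 -179.3349864723606 -129.06675475991804
75 -188.7957511415124 -128.92970466474895
90 -188.9846198301722 -129.06588968063386
105 -188.52355231151253 -129.25561080175368
```

```bash
python3 -m crank '[-1,6,-1,0,-2,12,-2,0,-2,17,-2,0,-3,21,-2,0,-3,24,-2,0,-4,26,-2,0,-4,26,-2,0]' 85; python3 - <<'E'
from h import *
np.set_printoptions(precision=1,suppress=True)
s=arm.sense();q=s["eef_rot"];print(toS(s["eef_pos"]),2*np.degrees(np.arctan2(q[1],q[0])))
shot("wrist","w12.png")
f=arm.grab_frame("top");W=pts(f);S=toS(W);z=W[...,2]*1000
m=(z>36)&(z<52)&(S[...,0]>-230)&(S[...,0]<-75)&(abs(S[...,1])<135)
p=S[m]
for y in (-80,-65,80,100,110):
    k=abs(p[:,1]-y)<7
    if k.any(): print(y,p[k,0].min(),p[k,0].max())
E
```

```text
time: 12.45
eef_pos: [0.548, 0.0226, 0.0132]
eef_rot: [0.998, 0.07, -0.0, 0.009]
contact_force: [1.2, -5.9, 4.3]
grip_width: 0.0851
[-176.5   10.5] 8.03930473407609
-80 -111.47641695260367 -104.47559378502893
-65 -115.2901652223503 -104.35812976749202
80 -155.0948978052929 -85.57023867769746
100 -159.2032006758786 -81.4753972201169
110 -160.59648534792632 -81.4753972201169
```

View pics/w12.png

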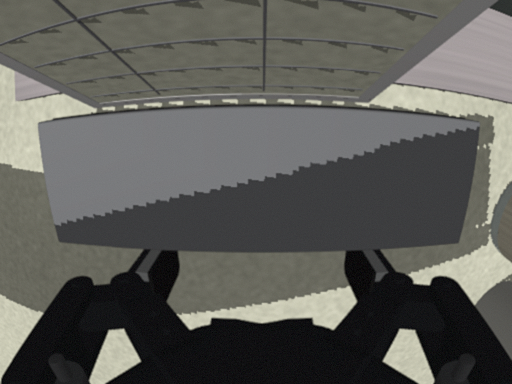

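```bash
python3 -m crank '[0,2,0,0,0,4,0,0,0,4,0,0]' 85; python3 - <<'E'
from h import *
s=arm.sense();print(toS(s["eef_pos"]))
E
python3 -m crank '[1,-6,0,0,3,-20,0,0,6,-45,0,0,8,-60,20,0,9,-70,60,0,10,-75,110,0,10,-90,160,0,10,-120,200,0]' 85
```

```text
time: 12.92
eef_pos: [0.548, 0.0257, 0.0133]
eef_rot: [0.998, 0.07, -0.0, 0.009]
contact_force: [-0.0, -5.5, 1.9]
grip_width: 0.0857
[-173.42985986   10.17572506]
time: 13.92
eef_pos: [0.5584, -0.0939, 0.2156]
eef_rot: [0.997, 0.071, 0.001, 0.009]
contact_force: [0.4, 0.0, -0.5]
grip_width: 0.0853
```

```bash
python3 -m crank '[0,-50,20,0,0,-100,20,0,0,-150,20,0,0,-150,20,0]' 85; python3 - <<'E'
from h import *
np.set_printoptions(precision=2,suppress=True)
f=shot("top","t13.png",(150,50,350,250),3);W=pts(f);S=toS(W);z=W[...,2]*1000
shot("side","s13.png",(160,80,360,230),4)
m=(z>40)&(z<49)&(S[...,0]>-200)&(S[...,0]<-104)&(abs(S[...,1])<135)
n,L,St,C=cv2.connectedComponentsWithStats(m.astype(np.uint8));i=1+St[1:,4].argmax();p=S[L==i]
print(cv2.minAreaRect(p.astype(np.float32)),p.min(0),p.max(0),z[L==i].mean())
m=(z>60)&(z<185)&(S[...,0]>-100)&(S[...,0]<-43)&(abs(S[...,1])<130)
P=np.c_[S[m],z[m]];A=np.c_[P[:,1:],np.ones(len(P))];k=np.linalg.lstsq(A,P[:,0],rcond=None)[0];print("board",k,len(P),P.min(0),P.max(0))
E
```

```text
time: 14.42
eef_pos: [0.5567, -0.2497, 0.2349]
eef_rot: [0.998, 0.067, 0.0, 0.01]
contact_force: [0.9, 1.2, -1.3]
grip_width: 0.0851
((-133.16893005371094, 10.867179870605469), (58.240230560302734, 199.680908203125), 0.01887495070695877) [-162.29  -88.97] [-104.02  110.71] 44.35875108381337
board [   0.      0.31 -101.89] 1496 [-84.44 -46.89  60.03] [-44.06 103.66 184.92]
```

View pics/t13.png

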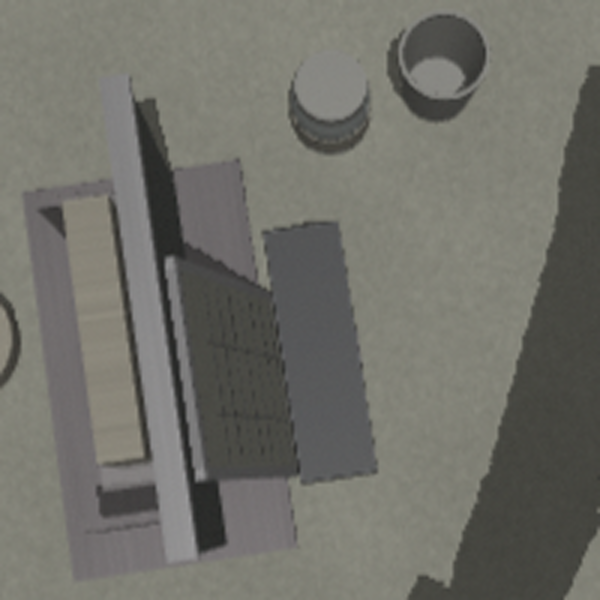

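View pics/s13.png

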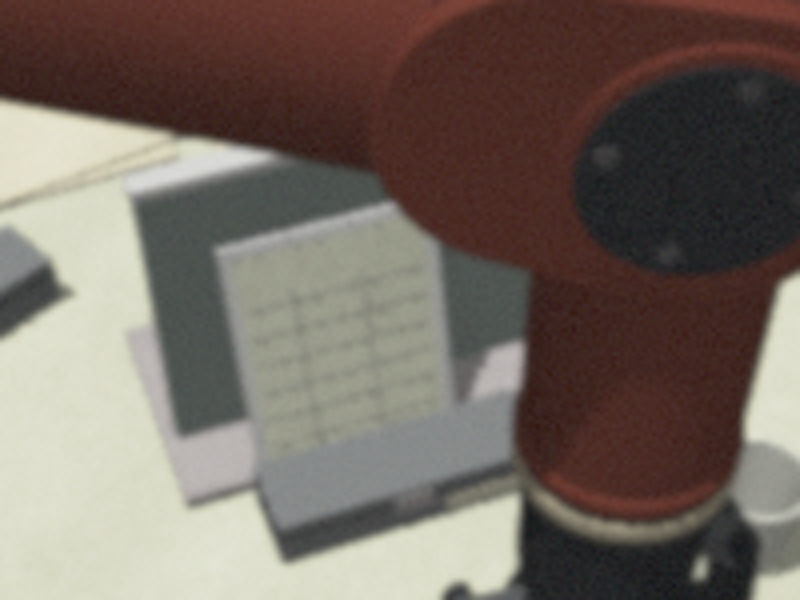

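```bash
python3 -c "
from rig import arm
print(arm.close_job(),arm.sense()['time'])"
```

```text
the job is handed in; nothing more can be done
the job is handed in; nothing more can be done
```

I tipped the board up with the two open fingers pushing on its raised edge, with its foot stopped against the base plate, until it fell back onto the panel. I then pushed the slide box up square to its foot. The job was handed in at about 14.5 s of the 54 s allowed.

| Last check (screen frame) | Measured | Required |
|---|---|---|
| Board lean | about 17° (0.30 rad) | 0.2 to 0.4 rad |
| Board foot, x | about -102 mm | -112 to -90 mm |
| Board top, x | about -44 mm | above -58 mm |
| Board top, y | about 28 mm | within ±80 mm |
| Board, squareness | under 0.01 rad | under 0.1 rad |
| Slide box, x | about -132 mm | -140 to -115 mm |
| Slide box, y | 11 mm | within ±70 mm |
| Slide box, squareness | about 0 rad | under 0.1 rad |

- **Robot:** the gripper was well clear of everything at hand-in.
- **Jar, cup and tape:** the jar and cup look unmoved in the last top view. The tape shows only at the edge of that picture, and the arm never went near it. I did not measure any of the three.
- **Disagreement:** the box outline fit gave its centre as -133 mm because my mask cut it off at the front. The -132 mm comes from the far side at -162 mm and the box's 60 mm width. Both values are within the limits.
- **Not measured:** I did not measure the height of the board's foot separately. The board plane fits a foot on the table.

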